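# Nest the storage boxes and walk the carrier into its bay

### The arm

A 7-joint arm with a two-finger parallel gripper is mounted at the origin on the work surface. World frame = base frame: x ahead of the robot, y to its left, z up, the work surface at z = 0. Lengths are in mm, angles in rad, forces in N, time in s.
With the tool pointing down it reaches from about 400 to 875 mm from the base axis. Payload 4.4 kg.
Tool frame: the origin (TCP) lies midway between the tips of the shut fingers; the grasp point (between the pads) lies 19 mm behind it (ctrl.grip_point_offset is the distance from the TCP to the grasp point, in mm); z points along the fingers, y is the line along which they close (so a half turn about z gives the same grasp; the last joint's range is limited). The gripper opens to 85 mm and grips with 20 to 120 N. Pads are 22 mm wide; open, the fingers measure 114 mm over their backs; the gripper's body (76 mm by 85 mm) begins 54 mm behind the grasp point. The pads swing forward as they close: fully open they stand 13 mm farther back than shut.
Start: joints at [-0.066, 0.628, 0.038, 1.517, -0.027, 0.996, -0.02], TCP at [650.014, 0.027, 231.313] pointing down, gripper open.
Joint ranges: [-3.06, 3.06], [-0.37, 2.12], [-1.25, 1.32], [0.18, 2.47], [-1.1, 4.24], [0.23, 1.98], [-2.94, 2.94]. Speed limits (rad/s): [2.57, 2.57, 3.14, 3.14, 3.14, 3.14, 3.14].

### API

Orientations are given as [roll, pitch, yaw] about the fixed x, y, z axes, in that order (R = Rz(yaw) Ry(pitch) Rx(roll)).
In Python, from cell import ctrl gives the robot as it stands.
- The arm moves only by the tool nudge_tcp, called after ">>>" as name([rows], argument=value, ...), one row to a line, values as JSON. Schema: {"type":"object","properties":{"motion":{"type":"array","items":{"type":"object","properties":{"tx":{"type":"number"},"ty":{"type":"number"},"tz":{"type":"number"},"rx":{"type":"number"},"ry":{"type":"number"},"rz":{"type":"number"},"aperture":{"type":"number"}},"additionalProperties":false,"required":["aperture"]},"minItems":1,"maxItems":12},"only":{"type":"string"},"quiet":{"type":"boolean"},"lines":{"type":"string"}},"required":["motion"],"additionalProperties":false}. motion is a list of rows, 1 to 12 of them, each an object with the fields tx, ty, tz (the shift in mm), rx, ry, rz (a rotation vector in rad), aperture (the finger opening in mm); a field left out counts as zero (the opening has to be given); each row shifts and turns the commanded pose from where the row before left it, along the tool's axes as they then stand; what a row does not reach is not made up. A row lasts 1/10 s, in which the tool goes at most 50 mm and 0.15 rad, less where a joint would pass 70% of its speed; a pose out of reach is approached as far as the arm can. The fingers move at their own pace and stop on an object; the grip force is fixed at half the most. Time passes only in rows, so rows that do not move let the fingers close. The tool returns the time, the measured TCP pose, the force, the opening and the grip force at its end. only (a regular expression) keeps the lines of the reply that match it, lines (a string "A,B") keeps lines A to B, and quiet returns only ok. Input that does not fit is refused with a message, and nothing moves.
- ctrl.read_state(): the state, without advancing time (a new reading comes with each control period).
- ctrl.get_image(name): name is "scene" or "side" or "wrist"; returns the picture (400x640x3 uint8, blue, green, red); there is no depth.
- ctrl.calibration(name): a dict with "fx", "fy", "cx", "cy" (pixels), "k1" (the pictures are not rectified: a ray, as slopes to the right and down, at radius r is drawn at 1 + k1 r^2 times it, then the intrinsics apply), "rvec" (rotation vector, rad) and "tvec" (3), from world to camera coordinates, as OpenCV has them; the wrist camera has in their place "hand_eye" (4x4, takes a point from camera to tool coordinates, whose origin is the TCP and whose axes are the flange's). Camera axes: x right, y down, z forward; pixel columns grow to the right and rows downward; lengths in mm; the calibration is good to about 2 mm. A picture is of the moment at which its call begins: read the wrist's pose just before it. calibration takes no time and is no camera call.
- ctrl.finish_job(): hands the job in; it is judged then, once.
The state is a dict: "clock": time; "qpos": joint angles; "qd": joint speeds; "tau": joint torques, N m; "eef_pos": TCP position; "tool_rot": TCP orientation; "force": force on the tool from outside, world axes, zero at the start; "torque": the same for the moment, N m; "width": finger opening in mm; "gripper_force": force on a finger pad.
Only numpy, scipy, OpenCV 4.12 (cv2) and the standard library are available. Lean on these libraries where they do the work, as an engineer would, in place of code of your own. Each camera call takes 0.05 s, during which the arm holds its last target. There are 200 camera calls.

### The job

Tidy the laundry worktop: nest all the storage boxes that are there in the heavy grey carrier crate, one at a time and largest first, each sitting level and fully home inside the next larger. Then slide the loaded crate forward, without lifting or tipping it, until it stands square and wholly inside the yellow tape outline; do not push on the fragile window in the middle of its front, so walk it with pushes on its two front corners in turn. Leave the other things standing around alone.

Things in the scene. Friction and masses are not known exactly. Their poses are not given: they have to be found in the camera images.
- box_a: blue open-topped rigid plastic storage box, largest of up to four graded boxes (any may be absent): outside 176 mm long (its y axis) x 134 mm wide (its x axis) x 64 mm high, all walls and the floor 8 mm thick. Stands upright at the start on one of four spots to the left and right, long side roughly along world y. Origin: centre of the underside, z up.
- box_b: white open-topped rigid plastic storage box, second of up to four graded boxes (any may be absent): outside 146 mm long (its y axis) x 104 mm wide (its x axis) x 68 mm high, all walls and the floor 8 mm thick. Stands upright at the start on one of four spots to the left and right, long side roughly along world y. Origin: centre of the underside, z up.
- box_c: green open-topped rigid plastic storage box, third of up to four graded boxes (any may be absent): outside 116 mm long (its y axis) x 74 mm wide (its x axis) x 72 mm high, all walls and the floor 8 mm thick. Stands upright at the start on one of four spots to the left and right, long side roughly along world y. Origin: centre of the underside, z up.
- box_d: red open-topped rigid plastic storage box, smallest of up to four graded boxes (any may be absent): outside 86 mm long (its y axis) x 44 mm wide (its x axis) x 76 mm high, all walls and the floor 8 mm thick. Stands upright at the start on one of four spots to the left and right, long side roughly along world y. Origin: centre of the underside, z up.
- crate: heavy grey carrier crate, yellow rim, open top, 1.2 kg, outside 206 (its y) x 164 (its x) x 64 mm high, walls 8, floor 12 mm. Slides on its flat base (10 to 20 N loaded); front (-x) faces the robot. Origin: centre of underside, z up. Boxes nest in it with 7 mm play each side per size step, floor on floor, each rim then at least 12 mm above the next one out.
- window: fragile clear label window with a paper card, 100 mm wide x 36 mm high, 3 mm proud of the middle of the crate's front face, leaving 53 mm of plain face at either corner; origin at its centre, 30 mm above the worktop. Part of the crate.
- bay: parking outline of flat yellow tape (no height) on the worktop beyond the crate: inner opening 242 mm (its y axis) x 200 mm (its x axis), 18 mm more than the crate on every side. Origin: its centre on the worktop; its x axis points away from the robot.
- stain_jar: bystander: low white jar with red lid, 68 mm across, 75 mm high; origin on its underside. Leave it alone.
- dosing_cup: bystander: clear dosing cup, 68 mm across, 60 mm high; origin on its underside. Leave it alone.
- scrub_brush: bystander: scrub brush, 190 mm long, lying flat; origin on its underside. Leave it alone.
- soap_bar: bystander: green soap bar 62 x 90 x 30 mm; origin on its underside. Leave it alone.
- tablet_tin: bystander: white tin, 76 mm across, 70 mm high; origin on its underside. Leave it alone.

How it is judged (in metres and radians):
On the way, in this order (a step that is already met when the one before it is completed fails the run):
1. the blue box is seated level and home in the nest in the crate (z of box_a in the frame of crate below 0.018 m and angle between box_a's own z axis and vertical below 0.06 rad and horizontal distance between box_a and crate below 0.062 m), for 0.2 s.
2. the white box is seated level and home in the nest in the crate (z of box_b in the frame of crate below 0.026 m and angle between box_b's own z axis and vertical below 0.06 rad and horizontal distance between box_b and crate below 0.062 m and horizontal distance between box_b and box_a below 0.016 m), for 0.2 s.
3. the green box is seated level and home in the nest in the crate (z of box_c in the frame of crate below 0.034 m and angle between box_c's own z axis and vertical below 0.06 rad and horizontal distance between box_c and crate below 0.062 m and horizontal distance between box_c and box_b below 0.016 m), for 0.2 s.
4. the red box is seated level and home in the nest in the crate (z of box_d in the frame of crate below 0.042 m and angle between box_d's own z axis and vertical below 0.06 rad and horizontal distance between box_d and crate below 0.062 m and horizontal distance between box_d and box_c below 0.016 m), for 0.2 s.
5. the loaded crate stands in the tape outline, with every box still nested in it (all of step 1 and all of step 2 and all of step 3 and all of step 4 and x of crate in the frame of bay between -0.02 and 0.02 m and y of crate in the frame of bay between -0.02 and 0.02 m and angle between the x axis of crate and the x axis of bay, either way round below 0.12 rad), for 0.2 s.
At the end, for the whole second after the job is handed in: each box present lies level (0.06 rad) and within 6 mm of home in the crate, at most 16 mm off the centre of the next size present; the crate, flat and at rest, is within 20 mm of the outline's centre along both its axes and square to it within 0.12 rad (all of step 5 and angle between crate's own z axis and vertical below 0.04 rad and height (world z) of crate below 0.006 m and linear speed of crate below 0.02 m/s and linear speed of each of box_a, box_b, box_c, box_d below 0.03 m/s); the robot touches nothing.
It fails at once if the crate is lifted (over 12 mm) or tipped (over 0.12 rad) (height (world z) of crate above 0.012 m or angle between crate's own z axis and vertical above 0.12 rad).
It fails at once if the robot presses on the crate's label window (over 2 N) (contact force between any of the fingers, the arm and window above 2 N).
It fails at once if a bystander is shoved over 50 mm (distance of any of stain_jar, dosing_cup, scrub_brush, soap_bar, tablet_tin from where it was at the start of the episode above 0.05 m).
Of box_a, box_b, box_c, box_d only 3 to 4 are there at a start; the rules pass over those that are not, and their reading is None.
At some moment in a run one of box_a, box_b, box_c, box_d may be knocked a few centimetres aside while the robot is not near it.
It also fails if it takes over 210 s, if anything falls off the work surface, if the arm or the gripper's body presses on something with over 40 N, if the wrist force passes 120 N, or if a joint passes its speed limit or range.

## Working session

There is one attempt and no reset: what is moved stays moved. The work goes in short steps, Python scripts to look and compute and a tool call to move; the robot and the scene stay as the last step left them, time stands still between calls to the robot, and variables do not carry over. Pictures are saved under pics/ and viewed, at most 14 in all, crops included, and the job is handed in when it is done.

```bash
ls; mkdir -p pics
```

Run:
```python
from cell import ctrl
import cv2
for n in ("scene","side"):
    cv2.imwrite(f"pics/{n}0.png",ctrl.get_image(n)); print(n,ctrl.calibration(n))
print(ctrl.calibration("wrist")); print(ctrl.read_state(), ctrl.grip_point_offset)
```

```text
cell.py
pics
scene {'fx': 399.4564203200878, 'fy': 399.4564203200878, 'cx': 312.77251360094914, 'cy': 194.6566709379928, 'k1': 0.030859407988746937, 'rvec': array([ 1.31111258,  2.11954255, -1.01273875]), 'tvec': array([ 220.80463323, -237.23027729, 1606.89505495])}
side {'fx': 519.5333877477068, 'fy': 519.5333877477068, 'cx': 318.99671799711024, 'cy': 194.21336814649766, 'k1': -0.016986463074400462, 'rvec': array([ 2.36799828, -0.20805222,  0.10466494]), 'tvec': array([-496.81817294,  113.46949326, 1484.58316604])}
{'fx': 310.894640513754, 'fy': 310.894640513754, 'cx': 316.82644741812317, 'cy': 198.3458467544684, 'k1': 0.017245977183588442, 'hand_eye': array([[-2.86038587e-04, -9.62613326e-01, -2.70879129e-01,
         6.89178966e+01],
       [ 9.99999642e-01, -4.91164430e-04,  6.89469661e-04,
         8.94066699e-01],
       [-7.96738876e-04, -2.70878834e-01,  9.62613122e-01,
        -1.43682795e+02],
       [ 0.00000000e+00,  0.00000000e+00,  0.00000000e+00,
         1.00000000e+00]])}
{'clock': 0.1, 'qpos': array([-0.0658133 ,  0.62924229,  0.03842261,  1.51823767, -0.02700208,
        0.99631814, -0.02002611]), 'qd': array([ 0.00185028, -0.00388088, -0.00102413, -0.00260024, -0.0008504 ,
        0.00136046, -0.00012305]), 'tau': array([ 3.65140630e-03, -5.64529252e+01,  1.23032581e+00, -1.93971133e+01,
        1.11524854e-02,  5.46943455e-03, -1.37002465e-05]), 'eef_pos': array([6.49451039e+02, 5.35595501e-02, 2.30497699e+02]), 'tool_rot': array([-3.13990426e+00,  1.13859523e-06,  1.57080099e+00]), 'force': array([0.1932506 , 0.6246209 , 0.45422581]), 'torque': array([-0.00016035, -0.01974585, -0.02744902]), 'gripper_force': 0.0, 'width': 85.43591339301483} 18.700000000000003
```
View pics/scene0.png

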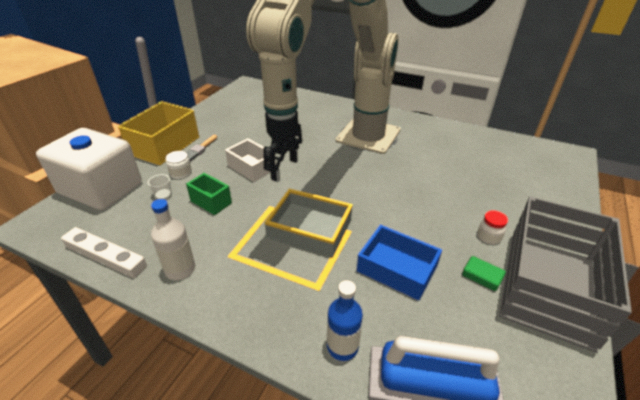

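View pics/side0.png

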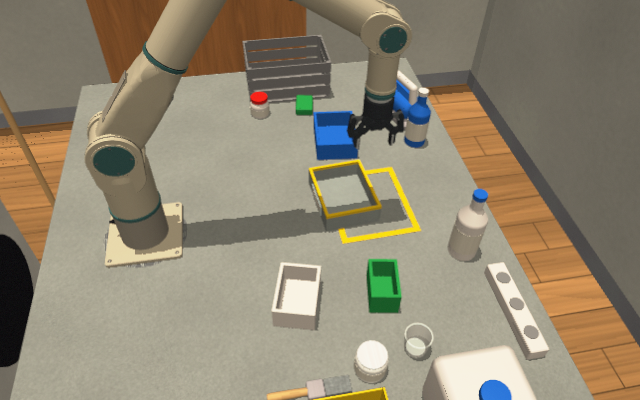

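Three boxes (blue, white and green) are visible and there is no red one. In the scene view the blue box is at about (400,260), white (247,160), green (209,193), the crate (310,215) and the tape below it. I'll do rough localisation first, then wrist views from above.

Create h.py:
```python
from cell import ctrl
import numpy as np, cv2
from scipy.spatial.transform import Rotation as Ro
DIM=dict(a=(134,176,64),b=(104,146,68),c=(74,116,72),crate=(164,206,64))
def snap(n,save=None):
    s=ctrl.read_state(); im=ctrl.get_image(n)
    if save: cv2.imwrite(f"pics/{save}.png",im)
    return im,s
def pose(n,s):
    c=ctrl.calibration(n)
    if n=="wrist":
        T=np.eye(4); T[:3,:3]=Ro.from_euler("xyz",s["tool_rot"]).as_matrix(); T[:3,3]=s["eef_pos"]
        T=T@c["hand_eye"]; return c,T[:3,:3],T[:3,3]
    R=cv2.Rodrigues(c["rvec"])[0]; return c,R.T,-R.T@c["tvec"]
def toplane(n,s,uv,z):
    c,R,o=pose(n,s); K=np.array([[c["fx"],0,c["cx"]],[0,c["fy"],c["cy"]],[0,0,1]])
    p=cv2.undistortPoints(np.float64(uv).reshape(-1,1,2),K,np.array([c["k1"],0,0,0.]))[:,0]
    d=np.c_[p,np.ones(len(p))]@R.T
    return (o+d*((z-o[2])/d[:,2])[:,None])[:,:2]
def mask(im,k):
    h=cv2.cvtColor(im,cv2.COLOR_BGR2HSV)
    lo,hi={"a":((100,120,50),(125,255,255)),"b":((0,0,120),(30,70,255)),"c":((50,120,40),(80,255,255)),
      "y":((18,120,90),(35,255,255))}[k]
    return cv2.inRange(h,lo,hi)
def blobs(m,amin=150):
    cs=cv2.findContours(m,cv2.RETR_EXTERNAL,cv2.CHAIN_APPROX_NONE)[0]
    return sorted([c[:,0] for c in cs if cv2.contourArea(c)>amin],key=lambda c:-cv2.contourArea(c))
def rect(P):
    (cx,cy),(w,h),a=cv2.minAreaRect(np.float32(P)); 
    if w>h: w,h,a=h,w,a+90        # h = long side (y)
    a=(a+90)%180-90                # angle of short side = box x axis
    return np.round([cx,cy,w,h,a],1)
```

Run:
```python
from h import *
for n in ("scene","side"):
    im=cv2.imread(f"pics/{n}0.png")
    for k,z in (("a",40),("b",40),("c",40),("y",64),("y",0)):
        for c in blobs(mask(im,k),200)[:6]:
            print(n,k,z,c.mean(0).round(),rect(toplane(n,None,c,z)))
```

```text
scene a 40 [112.  48.] [ -366.  -1832.6  1112.3  2398.4   -32.8]
scene a 40 [433. 375.] [881.9 474.6 101.8 225.3  10.1]
scene a 40 [399. 261.] [616.2 309.4 186.9 187.2  -6.1]
scene a 40 [344. 316.] [836.7 253.9  75.1  94.6 -68.8]
scene b 40 [410. 225.] [-623.7   41.4 1567.8 3318.   -89.9]
scene b 40 [ 94. 169.] [ 654.7 -777.3  274.4  550.2  -23.9]
scene b 40 [272.  20.] [-1126.7 -1131.6   335.    884.7   -64. ]
scene b 40 [302. 264.] [740.7  90.9  83.1 116.6   2.4]
scene b 40 [253. 241.] [721.9 -61.4  33.6 130.3 -86.4]
scene c 40 [209. 193.] [ 613.  -308.2  120.6  184.1  -10.9]
scene c 40 [484. 273.] [564.7 515.5  77.3  85.6 -10.2]
scene y 64 [296. 244.] [658.5  44.4 258.4 326.9 -88. ]
scene y 64 [155. 132.] [ 405.8 -690.9  352.3  362.9   86.8]
scene y 64 [32. 59.] [   79.8 -1818.    356.9   735.8   -32.8]
scene y 64 [613.  16.] [-2004.2   909.7   181.9   916.8    80.8]
scene y 0 [296. 244.] [601.1  12.  280.  354.2 -88. ]
scene y 0 [155. 132.] [ 327.3 -784.7  381.7  393.2   86.8]
scene y 0 [32. 59.] [  -25.9 -2006.    386.7   797.3   -32.8]
scene y 0 [613.  16.] [-2284.    949.5   1
[... 159 characters left out ...]
 -617.7   43.    70.1   79.7]
side b 40 [221. 216.] [ 277.   364.7 1422.5 2361.    13.6]
side b 40 [247. 152.] [320.1 352.4 662.  752.9  -2.6]
side b 40 [428.  40.] [1204.6  794.9  495.8  832.5  -10.2]
side b 40 [336.  67.] [728.1 783.7 240.3 783.1  -7.1]
side b 40 [383. 211.] [649.2 -21.3 187.7 227.1   2. ]
side b 40 [341. 189.] [582.6  39.9 118.9 129.  -85.9]
side c 40 [383. 285.] [ 615.8 -306.9   82.7  158.9  -10.2]
side c 40 [304. 104.] [538.6 482.9  58.2 113.4  -9.2]
side y 64 [369. 204.] [625.4 -17.6 254.6 315.6   2.1]
side y 64 [352. 396.] [ 464.1 -579.    26.2  159.8   79.9]
side y 0 [369. 204.] [644.4  41.2 269.5 334.1   2.1]
side y 0 [352. 396.] [ 473.7 -553.2   27.7  169.2   79.9]
```

Run:
```python
from h import *
im,s=snap("wrist","w0"); print(s["clock"],s["eef_pos"])
for z in (64,0):
    for c in blobs(mask(im,"y"))[:3]: print(z,c.mean(0),rect(toplane("wrist",s,c,z)))
```

```text
0.1 [6.49451039e+02 5.35595501e-02 2.30497699e+02]
64 [298.38657172 137.45879959] [629.2  24.4 235.5 260.7 -87.8]
0 [298.38657172 137.45879959] [624.8  15.3 284.1 314.5 -87.8]
```

>>> nudge_tcp([
  {"tx": 48,"ty": -7,"aperture": 85},
  {"tx": 48,"ty": -7,"aperture": 85},
  {"tx": 48,"ty": -7,"aperture": 85},
  {"tx": 48,"ty": -7,"aperture": 85},
  {"tx": 44,"ty": -7,"aperture": 85},
  {"aperture": 85},
  {"aperture": 85},
])

```text
clock: 0.85
eef_pos: [614.2, 237.7, 230.8]
tool_rot: [-3.141, 0.0, 1.574]
force: [1.1, -0.4, 0.8]
width: 85.1
gripper_force: 0.0
```

Run:
```python
from h import *
im,s=snap("wrist","w1"); print(s["clock"],s["eef_pos"])
for c in blobs(mask(im,"a"))[:3]: print(c.mean(0),rect(toplane("wrist",s,c,64)))
cv2.imwrite("pics/w01.png",np.vstack([cv2.resize(cv2.imread(f"pics/w{i}.png"),(480,300)) for i in (0,1)]))
```

```text
0.85 [614.17356479 237.72331688 230.78053316]
[319.46118721  95.26788432] [616.4 311.7 134.6 176.6  -6.1]
[605.07488987  24.29955947] [868.3 376.4  43.3  69.2  89.3]
[621.51173709 157.59624413] [909.9 256.1  45.3  88.7  15.9]
```

View pics/w01.png

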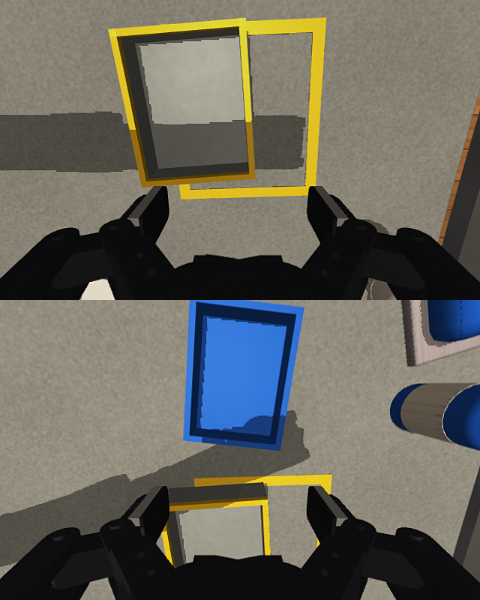

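Run:
```python
from h import *
im=cv2.imread("pics/w0.png"); s=dict(eef_pos=np.array([649.451,0.054,230.498]),tool_rot=[-3.1399,0,1.5708])
m=mask(im,"y"); 
cs,hi=cv2.findContours(m,cv2.RETR_CCOMP,cv2.CHAIN_APPROX_NONE)
for c in cs:
    if cv2.contourArea(c)<2000: continue
    p=cv2.approxPolyDP(c,5,True)[:,0]
    print(len(p)); print(np.c_[p,toplane("wrist",s,p,64),toplane("wrist",s,p,0)].round())
```

```text
9
[[ 434.   23.  754.  143.  776.  159.]
 [ 316.   24.  650.  143.  649.  158.]
 [ 145.   38.  496.  131.  464.  144.]
 [ 188.  248.  511.  -74.  482. -104.]
 [ 238.  246.  565.  -72.  547. -101.]
 [ 241.  265.  567.  -95.  549. -128.]
 [ 410.  260.  752.  -88.  773. -121.]
 [ 412.  249.  753.  -75.  775. -105.]
 [ 421.  246.  763.  -72.  786. -101.]]
6
[[ 416.   42.  740.  128.  758.  141.]
 [ 407.  247.  748.  -73.  768. -102.]
 [ 254.  253.  582.  -80.  568. -111.]
 [ 253.  244.  581.  -70.  567.  -98.]
 [ 340.  238.  675.  -63.  680.  -90.]
 [ 328.   47.  660.  124.  663.  136.]]
4
[[317.  34. 650. 135. 650. 149.]
 [332. 231. 666. -55. 670. -80.]
 [195. 242. 519. -67. 492. -95.]
 [155.  49. 504. 122. 473. 133.]]
```

>>> nudge_tcp([
  {"tx": 40,"ty": -30,"aperture": 30},
  {"tx": 40,"ty": -30,"aperture": 30},
  {"rz": 0.107,"aperture": 30},
  {"tz": 45,"aperture": 30},
  {"tz": 45,"aperture": 30},
  {"aperture": 30},
  {"aperture": 30},
])

```text
clock: 1.6
eef_pos: [555.8, 314.3, 141.5]
tool_rot: [-3.141, 0.001, 1.461]
force: [0.5, 0.2, 0.7]
width: 29.8
gripper_force: 0.0
```

>>> nudge_tcp([
  {"tx": 4,"ty": -2.5,"tz": 40,"aperture": 30},
  {"tz": 35,"aperture": 30},
  {"tz": 14,"aperture": 30},
  {"aperture": 30},
  {"aperture": 30},
  {"aperture": 0},
  {"aperture": 0},
  {"aperture": 0},
  {"aperture": 0},
  {"aperture": 0},
])

```text
clock: 2.6
eef_pos: [554.1, 321.0, 54.7]
tool_rot: [3.139, -0.002, 1.464]
force: [-0.9, -1.2, 6.0]
width: 6.1
gripper_force: 60.8
```

>>> nudge_tcp([
  {"tz": -10,"aperture": 0},
  {"tz": -25,"aperture": 0},
  {"tz": -30,"aperture": 0},
  {"tz": -30,"aperture": 0},
  {"aperture": 0},
  {"aperture": 0},
])

```text
clock: 3.2
eef_pos: [553.1, 320.4, 148.5]
tool_rot: [3.141, -0.001, 1.464]
force: [0.1, 0.4, -2.1]
width: 6.3
gripper_force: 59.8
```

Run:
```python
from h import *
a,s=snap("scene"); b,_=snap("side"); w,_=snap("wrist")
cv2.imwrite("pics/l1.png",np.hstack([np.vstack([cv2.resize(a[150:310,280:520],(400,267)),cv2.resize(b[80:240,240:480],(400,267))]),cv2.resize(w,(400,534))]))
```

```text
(no output)
```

View pics/l1.png

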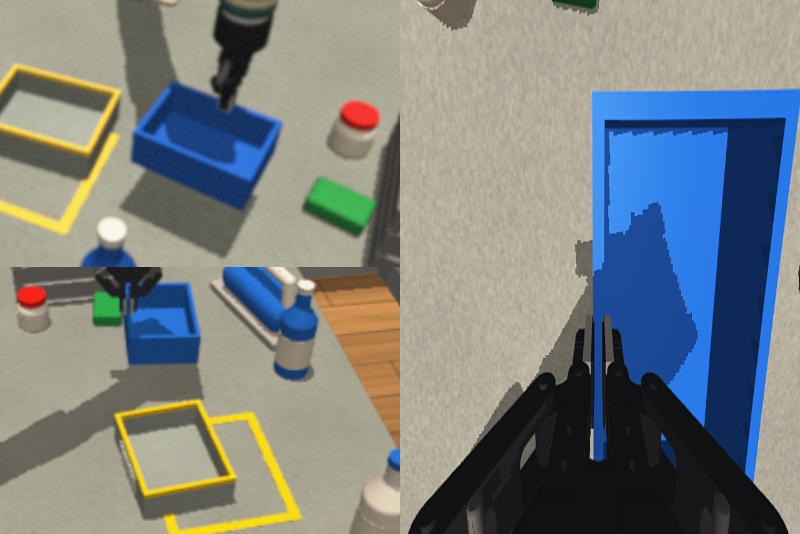

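>>> nudge_tcp([
  {"tx": -15,"aperture": 0},
  {"tx": -30,"aperture": 0},
  {"tx": -35,"aperture": 0},
  {"tx": -35,"aperture": 0},
  {"tx": -35,"aperture": 0},
  {"tx": -35,"aperture": 0},
  {"tx": -35,"aperture": 0},
  {"tx": -35,"aperture": 0},
  {"tx": -25,"rz": -0.047,"aperture": 0},
  {"tx": -10,"rz": -0.07,"aperture": 0},
  {"rz": -0.07,"aperture": 0},
  {"aperture": 0},
])

```text
clock: 4.55
eef_pos: [521.4, 30.1, 146.8]
tool_rot: [-3.14, 0.0, 1.649]
force: [0.2, -0.3, -2.1]
width: 5.8
gripper_force: 59.7
```

>>> nudge_tcp([
  {"aperture": 0},
  {"aperture": 0},
])

```text
clock: 4.75
eef_pos: [522.1, 31.9, 147.1]
tool_rot: [-3.141, 0.0, 1.65]
force: [0.1, -0.6, -1.7]
width: 5.8
gripper_force: 59.7
```

Run:
```python
from h import *
im,s=snap("wrist","w2"); print(s["eef_pos"],s["tool_rot"])
c=blobs(mask(im,"a"))[0]; print(rect(toplane("wrist",s,c,64+s["eef_pos"][2]-54.7)))
```

```text
[522.09395319  31.917902   147.0762394 ] [-3.14092996e+00  6.07214074e-05  1.65003803e+00]
[584.   51.2 132.7 141.6   4.6]
```

View pics/w2.png

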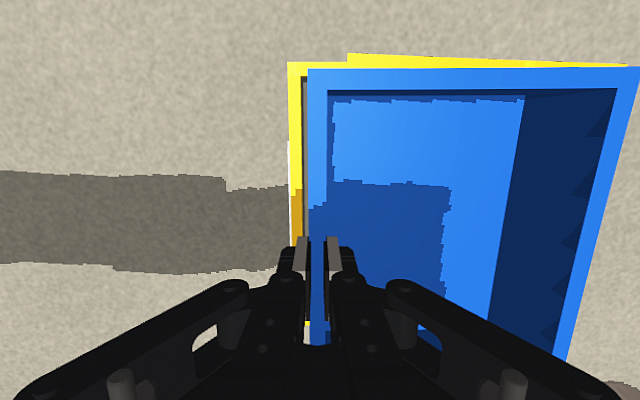

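>>> nudge_tcp([
  {"ty": 1,"tz": 25,"aperture": 0},
  {"tz": 20,"aperture": 0},
  {"tz": 12,"aperture": 0},
  {"tz": 8,"aperture": 0},
  {"tz": 6,"aperture": 0},
  {"aperture": 0},
  {"aperture": 0},
])

```text
clock: 5.5
eef_pos: [523.9, 32.0, 76.7]
tool_rot: [3.141, -0.0, 1.651]
force: [-0.9, -0.3, -1.6]
width: 5.7
gripper_force: 59.7
```

>>> nudge_tcp([
  {"tz": 4,"aperture": 0},
  {"tz": 3,"aperture": 0},
  {"tz": 1,"aperture": 0},
  {"aperture": 0},
  {"aperture": 0},
])

```text
clock: 6.0
eef_pos: [523.5, 31.9, 68.4]
tool_rot: [3.142, -0.0, 1.651]
force: [-0.1, -0.5, -2.6]
width: 5.9
gripper_force: 59.8
```

>>> nudge_tcp([
  {"aperture": 30},
  {"aperture": 30},
  {"aperture": 30},
  {"tz": -40,"aperture": 30},
  {"tz": -45,"aperture": 30},
  {"tz": -45,"aperture": 30},
  {"tx": -35,"ty": 30,"tz": -30,"aperture": 30},
  {"tx": -35,"ty": 35,"aperture": 30},
  {"aperture": 30},
  {"aperture": 30},
])

```text
clock: 7.0
eef_pos: [590.8, -30.7, 225.2]
tool_rot: [-3.141, -0.0, 1.649]
force: [-0.7, 0.9, -0.4]
width: 30.2
gripper_force: 0.0
```

```bash
python3 - <<'E'
from h import *
im,s=snap("wrist","w3"); print(s["eef_pos"],s["tool_rot"])
for c in blobs(mask(im,"a"))[:1]: print(rect(toplane("wrist",s,c,76)))
for c in blobs(mask(im,"b"),600)[:4]: print(c.mean(0),rect(toplane("wrist",s,c,68)))
b,_=snap("side","s3"); cv2.imwrite("pics/w3s.png",np.vstack([cv2.resize(im,(480,300)),cv2.resize(b[100:350,200:500],(480,300*4//3))[:300]]))
E
```

```text
[590.82079767 -30.65107107 225.20900565] [-3.14098922e+00 -1.35441164e-05  1.64852726e+00]
[586.4  34.9 135.1 176.8   4.6]
[531.44771242 156.13071895] [ 7.995e+02 -2.670e+01  2.800e+02  3.457e+02 -2.000e-01]
[119.24213406  70.20793434] [398.2  46.4 133.8 207.3 -85.6]
[108.67675545 272.75181598] [ 354.  -135.2  191.5  399.2  -57.8]
[410.55886158 153.09573092] [648.9  19.7 162.7 197.6   2. ]
```

View pics/w3s.png

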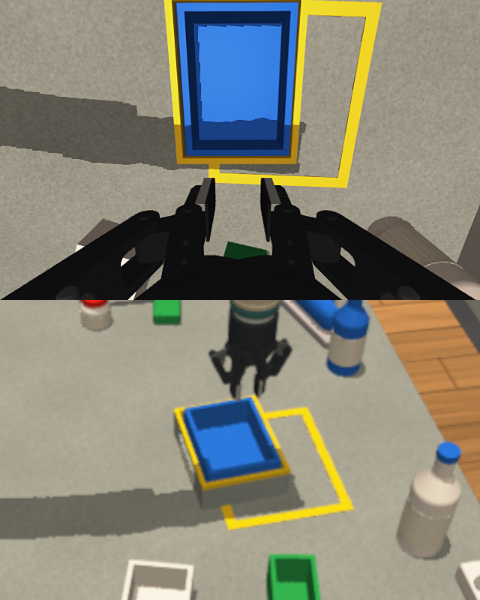

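>>> nudge_tcp([
  {"tx": -41,"ty": -20,"aperture": 30},
  {"tx": -41,"ty": -20,"aperture": 30},
  {"tx": -41,"ty": -20,"aperture": 30},
  {"tx": -41,"ty": -20,"aperture": 30},
  {"tx": -41,"ty": -20,"aperture": 30},
  {"tx": -41,"ty": -20,"aperture": 30},
  {"tx": -41,"ty": -20,"aperture": 30},
  {"tx": -41,"ty": -20,"aperture": 30},
  {"rz": 0.078,"aperture": 30},
  {"aperture": 30},
  {"aperture": 30},
])

```text
clock: 8.2
eef_pos: [458.3, -367.0, 225.3]
tool_rot: [-3.142, -0.002, 1.577]
force: [-0.4, 0.7, 0.3]
width: 30.3
gripper_force: 0.0
```

```bash
python3 - <<'E'
from h import *
im,s=snap("wrist","w4"); print(s["eef_pos"],s["tool_rot"])
for c in blobs(mask(im,"b"),600)[:4]: print(c.mean(0),rect(toplane("wrist",s,c,68)))
for c in blobs(mask(im,"c"),600)[:2]: print(c.mean(0),rect(toplane("wrist",s,c,72)))
E
```

```text
[ 458.31507754 -366.97523023  225.29593749] [-3.14150027e+00 -1.90342896e-03  1.57735350e+00]
[300.23509032 170.6874536 ] [ 453.2 -409.5  415.   754.7  -87.8]
[477.96621622 114.40990991] [ 605.  -304.6   97.5  116.4  -10.3]
```

View pics/w4.png

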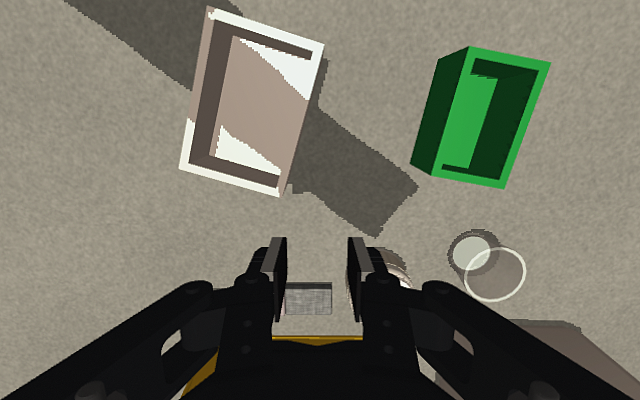

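The white rim corners are at about (209,6), (324,43), (281,197) and (179,169). The green box is at (490,115). I'll compute the white box's pose.

Run:
```python
from h import *
im=cv2.imread("pics/w4.png"); s=ctrl.read_state()
p=toplane("wrist",s,[[209,6],[324,43],[281,197],[179,169]],68); print(p.round(1), rect(p), p.mean(0))
roi=im[0:210,165:335].astype(int); print(im[100,250],im[100,350],im[20,320],im[100,210],im[170,185])
d=roi[...,2]-roi[...,1]; hi=roi.min(2)>190
m=np.uint8(((d>5)|hi)*255); m=cv2.morphologyEx(m,cv2.MORPH_CLOSE,np.ones((5,5)))
c=blobs(m,2000)[0]+[165,0]; print(rect(toplane("wrist",s,c,68)))
```

```text
[[ 366.9 -213. ]
 [ 465.2 -240.5]
 [ 423.8 -381.2]
 [ 325.1 -353.5]] [ 395.1 -297.   102.6  147.9  -16.4] [ 395.2473564  -297.05612699]
[136 151 168] [130 144 150] [131 147 151] [70 77 86] [219 239 240]
[ 390.6 -301.   169.6  186.1    0.4]
```

>>> nudge_tcp([
  {"tx": 28,"ty": -8,"aperture": 30},
  {"tx": 28.7,"ty": -8.7,"aperture": 30},
  {"rz": 0.1445,"aperture": 30},
  {"rz": 0.1445,"aperture": 30},
  {"tz": 45,"aperture": 30},
  {"tz": 45,"aperture": 30},
  {"tz": 20,"aperture": 30},
  {"aperture": 30},
  {"aperture": 30},
])

```text
clock: 9.15
eef_pos: [441.7, -311.7, 116.0]
tool_rot: [3.141, -0.001, 1.287]
force: [0.1, -1.2, -0.2]
width: 30.0
gripper_force: 0.0
```

Run:
```python
from h import *
im,s=snap("wrist","w5"); print(s["eef_pos"],s["tool_rot"])
```

```text
[ 441.69029751 -311.67975482  116.00481812] [ 3.14128474e+00 -5.40066991e-04  1.28657457e+00]
```

View pics/w5.png

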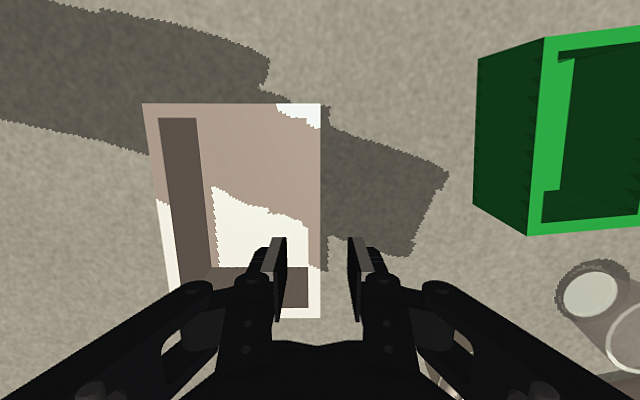

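The box is now aligned with the image: rim left-top (143,103), right-top (320,103), right-bottom (320,318).

Run:
```python
from h import *
s=ctrl.read_state(); p=toplane("wrist",s,[[143,103],[320,103],[320,318]],68); 
R=Ro.from_euler("xyz",s["tool_rot"]).as_matrix()
print(((np.c_[p,[0]*3]-s["eef_pos"])@R).round(1), p, np.linalg.norm(np.diff(p,axis=0),axis=1), (p[0]+p[2])/2)
```

```text
[[  73.3 -101.3  116.5]
 [  73.6    2.7  116.7]
 [ -74.3    3.1  116.8]] [[ 365.72078657 -213.609254  ]
 [ 465.58465984 -242.59727314]
 [ 424.34479143 -384.65231314]] [103.98604925 147.92011741] [ 395.032789   -299.13078357]
```

>>> nudge_tcp([
  {"ty": -1,"tz": 35,"aperture": 30},
  {"tz": 17,"aperture": 30},
  {"tz": 6,"aperture": 30},
  {"aperture": 30},
  {"aperture": 30},
  {"aperture": 0},
  {"aperture": 0},
  {"aperture": 0},
  {"aperture": 0},
  {"aperture": 0},
])

```text
clock: 10.2
eef_pos: [439.9, -312.7, 58.9]
tool_rot: [3.141, 0.0, 1.284]
force: [-1.4, 1.9, 7.1]
width: 5.6
gripper_force: 59.8
```

>>> nudge_tcp([
  {"tz": -10,"aperture": 0},
  {"tz": -25,"aperture": 0},
  {"tz": -35,"aperture": 0},
  {"tz": -35,"aperture": 0},
  {"aperture": 0},
  {"aperture": 0},
])

```text
clock: 10.8
eef_pos: [440.2, -312.6, 163.7]
tool_rot: [3.139, 0.001, 1.284]
force: [0.3, 0.2, -2.2]
width: 5.8
gripper_force: 58.8
```

>>> nudge_tcp([
  {"tx": 12,"ty": 2.6,"aperture": 0},
  {"tx": 27,"ty": 6,"aperture": 0},
  {"tx": 38,"ty": 8.4,"aperture": 0},
  {"tx": 38,"ty": 8.4,"aperture": 0},
  {"tx": 38,"ty": 8.4,"aperture": 0},
  {"tx": 38,"ty": 8.4,"aperture": 0},
  {"tx": 38,"ty": 8.4,"aperture": 0},
  {"tx": 38,"ty": 8.4,"aperture": 0},
  {"tx": 38,"ty": 8.4,"aperture": 0},
  {"tx": 38,"ty": 8.4,"aperture": 0},
  {"tx": 30,"ty": 6.6,"aperture": 0},
  {"tx": 19,"ty": 4.2,"aperture": 0},
])

```text
clock: 12.0
eef_pos: [633.5, 44.2, 160.5]
tool_rot: [-3.138, -0.001, 1.288]
force: [0.6, -0.4, -1.6]
width: 5.8
gripper_force: 58.8
```

>>> nudge_tcp([
  {"rz": -0.08,"aperture": 0},
  {"rz": -0.122,"aperture": 0},
  {"rz": -0.1,"aperture": 0},
  {"rz": -0.065,"aperture": 0},
  {"aperture": 0},
  {"aperture": 0},
  {"aperture": 0},
])

```text
clock: 12.7
eef_pos: [633.4, 39.5, 161.9]
tool_rot: [-3.14, -0.0, 1.65]
force: [-0.5, -0.1, -1.7]
width: 6.0
gripper_force: 58.8
```

Run:
```python
from h import *
im,s=snap("wrist","w6"); print(s["eef_pos"],s["tool_rot"])
for k,z in (("a",76),("y",64)):
  for c in blobs(mask(im,k),600)[:1]: print(rect(toplane("wrist",s,c,z)))
```

```text
[633.39284006  39.45091001 161.88208276] [-3.14033948e+00 -1.47985797e-04  1.64997129e+00]
[584.6  61.2 122.1 134.9 -85.4]
[623.5  49.3 189.1 252.  -88.1]
```

View pics/w6.png

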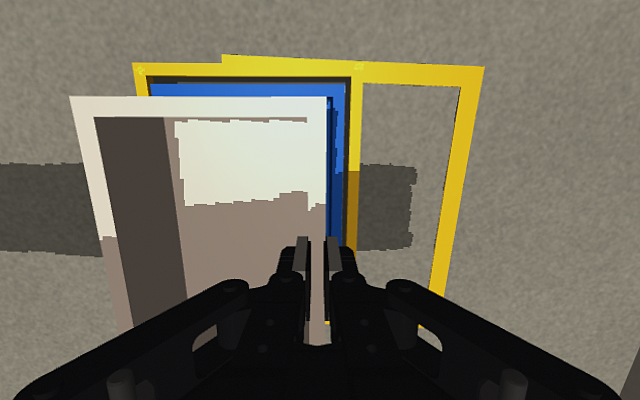

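White rim top corners are at (70,97) and (326,96), straight above blue. I'll check the offset.

Run:
```python
from h import *
s=ctrl.read_state(); p=toplane("wrist",s,[[70,97],[326,96]],s["eef_pos"][2]+9.1)
y=np.deg2rad(4.6); u=np.array([np.cos(y),np.sin(y)]); v=np.array([-u[1],u[0]])
d=p[1]-p[0]; print(p,np.linalg.norm(d),np.rad2deg(np.arctan2(d[1],d[0])), "centre",p.mean(0)-73*v)
```

```text
[[528.48071399 105.09611745]
 [632.38682793 114.13582802]] 104.29859482269207 4.972146734938012 centre [586.28829243  36.85111461]
```

>>> nudge_tcp([
  {"tx": -2,"tz": 25,"aperture": 0},
  {"tz": 20,"aperture": 0},
  {"tz": 12,"aperture": 0},
  {"tz": 8,"aperture": 0},
  {"tz": 6,"aperture": 0},
  {"tz": 5,"aperture": 0},
  {"tz": 3,"aperture": 0},
  {"tz": 2,"aperture": 0},
  {"aperture": 0},
  {"aperture": 0},
])

```text
clock: 13.75
eef_pos: [634.3, 37.0, 81.9]
tool_rot: [3.141, -0.0, 1.651]
force: [0.2, 0.2, -1.5]
width: 6.4
gripper_force: 58.8
```

>>> nudge_tcp([
  {"tz": 2,"aperture": 0},
  {"aperture": 0},
  {"aperture": 30},
  {"aperture": 30},
  {"aperture": 30},
  {"tz": -40,"aperture": 30},
  {"tz": -45,"aperture": 30},
  {"tz": -45,"aperture": 30},
  {"tx": -35,"ty": -25,"tz": -15,"aperture": 30},
  {"tx": -35,"ty": -25,"aperture": 30},
  {"aperture": 30},
  {"aperture": 30},
])

```text
clock: 14.95
eef_pos: [589.5, -37.9, 225.1]
tool_rot: [3.141, 0.0, 1.648]
force: [0.9, -0.2, -0.3]
width: 30.0
gripper_force: 0.0
```

```bash
python3 - <<'E'
from h import *
im,s=snap("wrist","w7"); print(s["eef_pos"],s["tool_rot"])
for c in blobs(mask(im,"a"))[:1]: print(rect(toplane("wrist",s,c,76)))
b,_=snap("side","s7"); c=blobs(mask(b,"c"))[0]; print(rect(toplane("side",None,c,40)))
cv2.imwrite("pics/w7s.png",np.vstack([im[:260],b[140:340]]))
E
```

```text
[589.49853317 -37.94350213 225.13136506] [3.14090023e+00 8.38676701e-05 1.64810765e+00]
[586.9  32.5 135.2 171.7   4.5]
[ 615.8 -306.9   82.7  158.9  -10.2]
```

View pics/w7s.png

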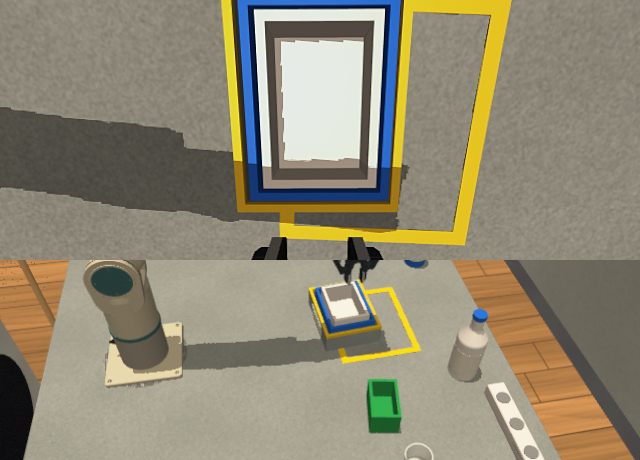

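Run:
```python
from h import *
s=ctrl.read_state(); p=toplane("wrist",s,[[249,8],[391,6],[383,190],[258,190]],88); print(p.round(1),rect(p),p.mean(0))
```

```text
[[525.8 107. ]
 [638.  117.5]
 [652.8 -32.2]
 [537.1 -41.5]] [588.9  38.1 116.1 150.4   4.6] [588.42114802  37.69438194]
```

>>> nudge_tcp([
  {"tx": -42,"ty": -1.5,"aperture": 85},
  {"tx": -42,"ty": -1.5,"aperture": 85},
  {"tx": -42,"ty": -1.5,"aperture": 85},
  {"tx": -42,"ty": -1.5,"aperture": 85},
  {"tx": -42,"ty": -1.5,"aperture": 85},
  {"tx": -42,"ty": -1.5,"aperture": 85},
  {"tx": -42,"ty": -1.5,"aperture": 85},
  {"tx": -42,"ty": -1,"aperture": 85},
  {"rz": 0.1275,"aperture": 85},
  {"rz": 0.1275,"aperture": 85},
  {"aperture": 85},
  {"aperture": 85},
])

```text
clock: 16.25
eef_pos: [606.2, -371.0, 224.0]
tool_rot: [-3.141, -0.001, 1.401]
force: [0.1, 0.1, -0.1]
width: 85.3
gripper_force: 0.0
```

```bash
python3 - <<'E'
from h import *
im,s=snap("wrist","w8"); print(s["eef_pos"],s["tool_rot"])
for c in blobs(mask(im,"c"),600)[:2]: print(c.mean(0),c.min(0),c.max(0),rect(toplane("wrist",s,c,72)))
E
```

```text
[ 606.20055279 -371.03126982  223.97041419] [-3.14122444e+00 -8.25390934e-04  1.40109458e+00]
[314.12796209 110.36966825] [272  46] [357 178] [ 615.8 -306.8   74.1  116.3  -10.3]
```

Run:
```python
from h import *
im=cv2.imread("pics/w7.png"); s=dict(eef_pos=np.array([589.5,-37.94,225.13]),tool_rot=[3.1409,0,1.6481])
m=np.uint8((im[...,2]>60)*255); hull=cv2.convexHull(blobs(mask(im,"a"))[0].astype(np.int32)); k=np.zeros_like(m); cv2.fillPoly(k,[hull],255)
k=cv2.erode(k,np.ones((19,19))); m&=k
for c in blobs(m,1500)[:2]: print(c.min(0),c.max(0),rect(toplane("wrist",s,c,88)))
```

```text
[254   8] [384 188] [586.9  35.9 105.3 147.2   4.8]
```

>>> nudge_tcp([
  {"tx": 32,"ty": 16,"aperture": 30},
  {"tx": 32.6,"ty": 15.6,"aperture": 30},
  {"tz": 45,"rz": 0.01,"aperture": 30},
  {"tz": 45,"aperture": 30},
  {"tz": 15,"aperture": 30},
  {"aperture": 30},
  {"aperture": 30},
])

```text
clock: 17.0
eef_pos: [648.6, -315.3, 121.3]
tool_rot: [3.139, 0.001, 1.386]
force: [-0.3, -0.5, 0.7]
width: 30.1
gripper_force: 0.0
```

Run:
```python
from h import *
im,s=snap("wrist","w9"); print(s["eef_pos"],s["tool_rot"])
R=Ro.from_euler("xyz",s["tool_rot"]).as_matrix()
p=toplane("wrist",s,np.vstack(blobs(mask(im,"c"),300)),72); q=((np.c_[p,0*p[:,:1]]-s["eef_pos"])@R)[:,:2]; print(q.min(0),q.max(0),np.percentile(q,98,axis=0))
```

```text
[ 648.60208891 -315.30794482  121.27317902] [3.13900890e+00 7.07188090e-04 1.38606854e+00]
[-55.97452571 -71.57802245] [62.64517848  2.3178865 ] [62.06246595  2.3022616 ]
```

>>> nudge_tcp([
  {"tx": 3,"ty": -1.5,"tz": 35,"aperture": 30},
  {"tz": 17,"aperture": 30},
  {"tz": 7,"aperture": 30},
  {"aperture": 30},
  {"aperture": 30},
  {"aperture": 0},
  {"aperture": 0},
  {"aperture": 0},
  {"aperture": 0},
  {"aperture": 0},
])

```text
clock: 18.05
eef_pos: [647.6, -311.8, 62.0]
tool_rot: [3.139, 0.001, 1.386]
force: [-0.5, -0.7, 6.8]
width: 5.7
gripper_force: 61.2
```

>>> nudge_tcp([
  {"tz": -10,"aperture": 0},
  {"tz": -25,"aperture": 0},
  {"tz": -35,"aperture": 0},
  {"tz": -45,"aperture": 0},
  {"aperture": 0},
  {"aperture": 0},
])

```text
clock: 18.65
eef_pos: [646.8, -311.4, 177.0]
tool_rot: [3.14, 0.0, 1.386]
force: [-1.3, 0.5, -1.6]
width: 6.2
gripper_force: 60.3
```

>>> nudge_tcp([
  {"tx": 10,"ty": -2.7,"aperture": 0},
  {"tx": 24,"ty": -6.4,"aperture": 0},
  {"tx": 33.5,"ty": -9,"aperture": 0},
  {"tx": 33.5,"ty": -9,"aperture": 0},
  {"tx": 33.5,"ty": -9,"aperture": 0},
  {"tx": 33.5,"ty": -9,"aperture": 0},
  {"tx": 33.5,"ty": -9,"aperture": 0},
  {"tx": 33.5,"ty": -9,"aperture": 0},
  {"tx": 33.5,"ty": -9,"aperture": 0},
  {"tx": 33.5,"ty": -9,"aperture": 0},
  {"tx": 24,"ty": -6.4,"aperture": 0},
  {"tx": 13,"ty": -3.5,"aperture": 0},
])

```text
clock: 19.85
eef_pos: [617.4, 43.1, 173.8]
tool_rot: [-3.137, -0.001, 1.39]
force: [-0.8, -0.5, -1.0]
width: 6.2
gripper_force: 60.3
```

>>> nudge_tcp([
  {"rz": -0.08,"aperture": 0},
  {"rz": -0.107,"aperture": 0},
  {"rz": -0.08,"aperture": 0},
  {"aperture": 0},
  {"aperture": 0},
  {"aperture": 0},
])

```text
clock: 20.45
eef_pos: [619.2, 38.3, 175.1]
tool_rot: [-3.141, 0.0, 1.651]
force: [-0.8, -0.1, -1.3]
width: 5.8
gripper_force: 60.3
```

Run:
```python
from h import *
im,s=snap("wrist","w10"); print(s["eef_pos"],s["tool_rot"])
R=Ro.from_euler("xyz",s["tool_rot"]).as_matrix()
p=toplane("wrist",s,np.vstack(blobs(mask(im,"c"),300)),s["eef_pos"][2]+10); q=((np.c_[p,0*p[:,:1]]-s["eef_pos"])@R)[:,:2]; print(q.min(0),q.max(0))
c=R@[q.max(0)[0]-58,(q.min(0)[1]+q.max(0)[1])/2,0]+s["eef_pos"]; print("centre",c)
```

```text
[619.16244175  38.33425209 175.13838729] [-3.14066756e+00  2.04936788e-04  1.65091499e+00]
[-46.88443136 -69.39936395] [60.66921838  4.95279437]
centre [586.82891005  38.41598984 175.16764993]
```

View pics/w10.png

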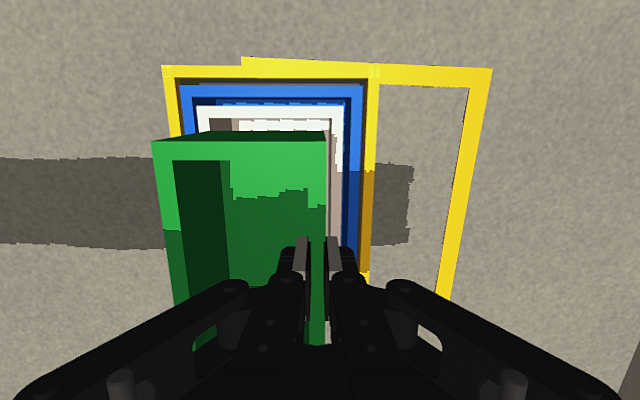

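Green is aligned over white; its rim's upper edge is at v=141 and the strip above it is the outer wall. I'm lowering it now.

>>> nudge_tcp([
  {"tz": 25,"aperture": 0},
  {"tz": 20,"aperture": 0},
  {"tz": 12,"aperture": 0},
  {"tz": 9,"aperture": 0},
  {"tz": 6,"aperture": 0},
  {"tz": 5,"aperture": 0},
  {"tz": 4,"aperture": 0},
  {"tz": 2,"aperture": 0},
  {"aperture": 0},
  {"aperture": 0},
])

```text
clock: 21.5
eef_pos: [619.7, 38.7, 92.9]
tool_rot: [3.141, -0.0, 1.653]
force: [-0.0, -0.2, -1.4]
width: 5.8
gripper_force: 60.3
```

>>> nudge_tcp([
  {"tz": 2,"aperture": 0},
  {"aperture": 0},
  {"aperture": 30},
  {"aperture": 30},
  {"aperture": 30},
  {"tz": -40,"aperture": 30},
  {"tz": -45,"aperture": 30},
  {"tz": -45,"aperture": 0},
  {"tx": -35,"tz": -45,"aperture": 0},
  {"tx": -35,"rz": 0.08,"aperture": 0},
  {"aperture": 0},
  {"aperture": 0},
])

```text
clock: 22.7
eef_pos: [624.6, -28.0, 260.1]
tool_rot: [-3.142, 0.0, 1.571]
force: [-0.5, 0.0, -0.2]
width: 0.0
gripper_force: 0.0
```

```bash
python3 - <<'E'
from h import *
im,s=snap("wrist","w11"); print(s["eef_pos"],s["tool_rot"])
for c in blobs(mask(im,"c"))[:1]: print("c",rect(toplane("wrist",s,c,100)))
for c in blobs(mask(im,"a"))[:1]: print("a",rect(toplane("wrist",s,c,76)))
cs=cv2.findContours(mask(im,"y"),cv2.RETR_CCOMP,cv2.CHAIN_APPROX_NONE)[0]
for c in cs:
    if cv2.contourArea(c)<2000: continue
    p=cv2.approxPolyDP(c,4,True)[:,0]
    print(np.c_[p,toplane("wrist",s,p,64),toplane("wrist",s,p,0)].round())
E
```

```text
[624.59710453 -27.95916393 260.13938904] [-3.14152481e+00  1.07287394e-04  1.57069266e+00]
c [587.6  35.5  74.1 116.3   4.7]
a [586.6  35.  135.4 177.1   4.6]
[[ 181.   13.  495.  131.  470.  148.]
 [ 217.  215.  511.  -75.  489.  -96.]
 [ 259.  212.  559.  -71.  547.  -92.]
 [ 262.  236.  561. -101.  549. -127.]
 [ 432.  231.  760.  -94.  786. -120.]
 [ 449.    2.  752.  140.  776.  159.]
 [ 353.    6.  661.  137.  667.  156.]
 [ 352.    0.  659.  142.  666.  162.]]
[[ 431.   20.  737.  125.  758.  141.]
 [ 421.  217.  746.  -77.  768.  -99.]
 [ 275.  224.  577.  -86.  568. -109.]
 [ 274.  211.  577.  -70.  567.  -91.]
 [ 360.  205.  675.  -63.  684.  -82.]
 [ 353.   25.  661.  121.  668.  136.]]
[[342.   9. 650. 135. 655. 153.]
 [353. 196. 667. -52. 674. -69.]
 [224. 208. 520. -66. 500. -86.]
 [192.  23. 504. 123. 482. 138.]]
```

View pics/w11.png

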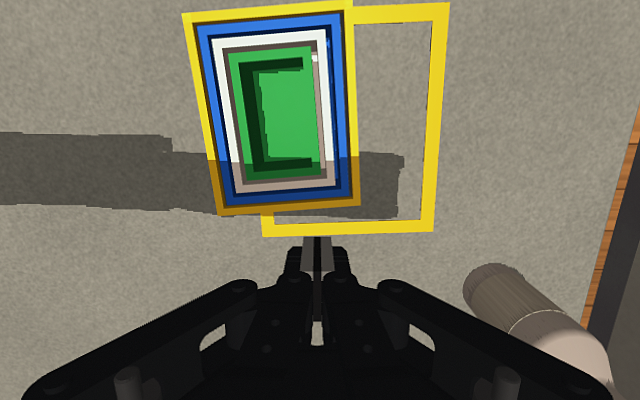

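All three boxes are seated: green 74.1×116.3 at z=100 and blue 135×177 at z=76 match their sizes. The crate is at (585,34) with yaw 4.5°, and the bay at (662.7,16) with yaw 2.5°. Next I turn the tool so its narrow side faces the crate and go behind the left front corner.

>>> nudge_tcp([
  {"tx": 33,"ty": -38,"aperture": 0},
  {"tx": 33,"ty": -38,"aperture": 0},
  {"tx": 33,"ty": -38,"aperture": 0},
  {"tx": 32,"ty": -38,"aperture": 0},
  {"rz": 0.15,"aperture": 0},
  {"rz": 0.15,"aperture": 0},
  {"rz": 0.15,"aperture": 0},
  {"rz": 0.15,"aperture": 0},
  {"rz": 0.15,"aperture": 0},
])

```text
clock: 23.65
eef_pos: [472.6, 104.8, 259.6]
tool_rot: [-3.14, 0.001, 0.82]
force: [0.5, -0.5, -0.3]
width: -0.1
gripper_force: 0.0
```

>>> nudge_tcp([
  {"rz": 0.15,"aperture": 0},
  {"rz": 0.15,"aperture": 0},
  {"rz": 0.15,"aperture": 0},
  {"rz": 0.15,"aperture": 0},
  {"rz": 0.15,"aperture": 0},
  {"rz": 0.07,"aperture": 0},
  {"aperture": 0},
  {"aperture": 0},
])

```text
clock: 24.45
eef_pos: [472.9, 104.3, 259.7]
tool_rot: [-3.141, 0.001, 0.007]
force: [0.2, 0.0, -0.1]
width: 0.1
gripper_force: 0.0
```

Run:
```python
from h import *
s=ctrl.read_state(); print(s["eef_pos"],s["tool_rot"],s["qpos"])
```

```text
[472.88016455 104.2822213  259.69810809] [-3.14147055e+00  8.66437911e-04  6.67213121e-03] [-0.59562288  0.38338187  0.44249768  1.93772403 -0.21213771  0.86639234
 -1.60699607]
```

>>> nudge_tcp([
  {"tx": -2,"tz": 45,"aperture": 0},
  {"tz": 45,"aperture": 0},
  {"tz": 45,"aperture": 0},
  {"tz": 45,"aperture": 0},
  {"tz": 40,"aperture": 0},
  {"tz": 20,"aperture": 0},
  {"aperture": 0},
  {"aperture": 0},
])

```text
clock: 25.25
eef_pos: [471.5, 103.3, 20.2]
tool_rot: [-3.141, 0.0, 0.003]
force: [0.1, 0.4, 0.3]
width: -0.1
gripper_force: 0.0
```

>>> nudge_tcp([
  {"tx": 5,"aperture": 0},
  {"tx": 5,"aperture": 0},
  {"tx": 4,"ty": -1,"aperture": 0},
  {"tx": 4,"ty": -1,"aperture": 0},
  {"tx": 4,"ty": -2,"aperture": 0},
  {"tx": 4,"ty": -2,"aperture": 0},
  {"tx": 4,"ty": -2,"aperture": 0},
])

```text
clock: 25.95
eef_pos: [496.7, 111.6, 20.0]
tool_rot: [-3.141, 0.009, 0.004]
force: [-9.5, -0.6, 3.2]
width: 0.2
gripper_force: 0.0
```

>>> nudge_tcp([
  {"tx": 4,"ty": -2,"aperture": 0},
  {"tx": 4,"ty": -2,"aperture": 0},
  {"tx": 4,"ty": -2,"aperture": 0},
  {"tx": 4,"ty": -2,"aperture": 0},
  {"tx": 4,"ty": -2,"aperture": 0},
  {"tx": 4,"ty": -2,"aperture": 0},
  {"tx": 4,"ty": -2,"aperture": 0},
  {"tx": 4,"ty": -2,"aperture": 0},
])

```text
clock: 26.75
eef_pos: [528.7, 127.6, 20.0]
tool_rot: [-3.142, 0.009, 0.003]
force: [-8.7, -1.0, 3.1]
width: 0.3
gripper_force: 0.0
```

>>> nudge_tcp([
  {"tx": -20,"aperture": 0},
  {"tx": -10,"tz": -40,"aperture": 0},
  {"tz": -50,"aperture": 0},
  {"tz": -50,"aperture": 0},
  {"tz": -50,"aperture": 0},
  {"ty": 20,"tz": -50,"aperture": 0},
  {"ty": 40,"aperture": 0},
  {"aperture": 0},
  {"aperture": 0},
])

```text
clock: 27.65
eef_pos: [503.8, 68.0, 257.6]
tool_rot: [-3.141, -0.002, 0.001]
force: [-0.1, 0.8, 1.4]
width: -0.1
gripper_force: 0.0
```

Run:
```python
from h import *
im,s=snap("wrist","w12"); print(s["eef_pos"],s["tool_rot"])
for k,z in (("c",100),("a",76)):
  for c in blobs(mask(im,k))[:1]: print(k,rect(toplane("wrist",s,c,z)))
```

```text
[503.75319453  68.03773728 257.63011615] [-3.14075309e+00 -1.99004057e-03  6.19036625e-04]
c [611.3  35.6  74.8 116.5 -12.4]
a [610.5  35.6 134.8 177.  -12.6]
```

View pics/w12.png

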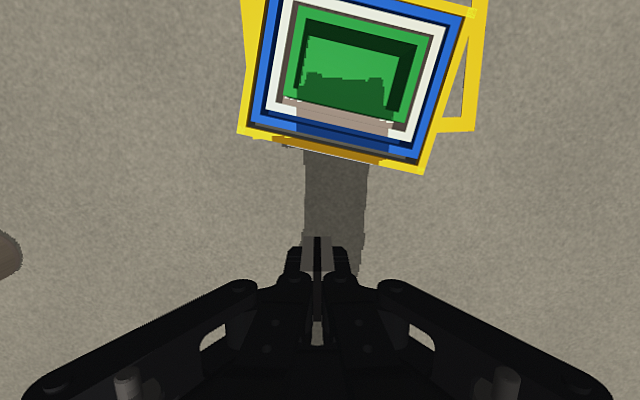

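Front rim corners at (237,134) and (424,174); computing the crate pose and its error in the bay frame.

Add to h.py:
```python
BAY=np.array([662.7,16.2]); BY=np.deg2rad(2.5)
def crate(L,Rr,s):   # front rim corners (left=+y, right=-y) in wrist pixels
    p=toplane("wrist",s,[L,Rr],64); d=p[0]-p[1]; yaw=np.arctan2(-d[0],d[1]); u=np.array([np.cos(yaw),np.sin(yaw)]); v=np.array([-u[1],u[0]])
    c=p.mean(0)+82*u; e=c-BAY; r=Ro.from_euler("z",-BY).as_matrix()[:2,:2]@e
    print("len",np.linalg.norm(d).round(1),"centre",c.round(1),"yaw",np.rad2deg(yaw).round(1),"bay",r.round(1),np.rad2deg(yaw-BY).round(1))
    for sy in (78,-78): print("corner pt",sy,(c-82*u+sy*v).round(1))
```

Run:
```python
from h import *
crate((237,134),(424,174),ctrl.read_state())
```

```text
len 207.0 centre [608.2  36.6] yaw -11.9 bay [-53.5  22.7] -14.4
corner pt 78 [544.1 129.8]
corner pt -78 [511.9 -22.9]
```

>>> nudge_tcp([
  {"tx": 7,"ty": -34,"aperture": 0},
  {"tx": 7,"ty": -34,"tz": 45,"aperture": 0},
  {"tz": 45,"aperture": 0},
  {"tz": 45,"aperture": 0},
  {"tz": 45,"aperture": 0},
  {"tz": 40,"aperture": 0},
  {"tz": 17,"aperture": 0},
  {"aperture": 0},
  {"aperture": 0},
])

```text
clock: 28.6
eef_pos: [516.4, 133.5, 24.8]
tool_rot: [-3.141, 0.0, 0.004]
force: [0.7, -0.2, 0.5]
width: -0.1
gripper_force: 0.0
```

>>> nudge_tcp([
  {"tx": 5,"aperture": 0},
  {"tx": 5,"aperture": 0},
  {"tx": 4,"aperture": 0},
  {"tx": 4,"aperture": 0},
  {"tx": 4,"aperture": 0},
  {"tx": 4,"aperture": 0},
  {"tx": 4,"aperture": 0},
  {"tx": 4,"aperture": 0},
  {"tx": 4,"aperture": 0},
  {"tx": 4,"aperture": 0},
  {"tx": 4,"aperture": 0},
  {"tx": 4,"aperture": 0},
])

```text
clock: 29.8
eef_pos: [554.3, 137.6, 25.3]
tool_rot: [-3.135, 0.024, 0.006]
force: [-24.2, 7.6, 25.9]
width: -0.0
gripper_force: 11.6
```

>>> nudge_tcp([
  {"tx": -25,"aperture": 0},
  {"tx": -10,"tz": -40,"aperture": 0},
  {"tz": -50,"aperture": 0},
  {"tz": -50,"aperture": 0},
  {"tz": -50,"aperture": 0},
  {"ty": 40,"tz": -50,"aperture": 0},
  {"ty": 40,"aperture": 0},
  {"aperture": 0},
  {"aperture": 0},
])

```text
clock: 30.7
eef_pos: [531.7, 60.6, 254.5]
tool_rot: [-3.141, -0.001, 0.0]
force: [-0.7, 1.3, 0.4]
width: 0.1
gripper_force: 0.0
```

Run:
```python
from h import *
im,s=snap("wrist","w13"); print(s["eef_pos"],s["tool_rot"])
for k,z in (("c",100),("a",76)):
  for c in blobs(mask(im,k))[:1]: print(k,rect(toplane("wrist",s,c,z)))
for c in blobs(mask(im,"y"),400): print(cv2.approxPolyDP(c,4,True)[:,0].tolist())
```

```text
[531.71626699  60.58813125 254.47637773] [-3.14106153e+00 -8.29654737e-04  1.48385540e-04]
c [620.8  32.4  74.1 116.5 -20. ]
a [619.4  32.6 134.8 177.  -20.1]
[[231, 0], [240, 83], [225, 135], [246, 144], [248, 161], [291, 159], [404, 200], [426, 154], [466, 153], [481, 0], [465, 0], [460, 42], [361, 0], [333, 0], [463, 55], [399, 191], [235, 130], [272, 0], [263, 0], [251, 40], [247, 0]]
```

Run:
```python
from h import *
crate((225,135),(404,200),ctrl.read_state())
```

```text
len 206.5 centre [618.   34.2] yaw -20.0 bay [-43.9  19.9] -22.5
corner pt 78 [567.7 135.5]
corner pt -78 [514.3 -11.1]
```

View pics/w13.png

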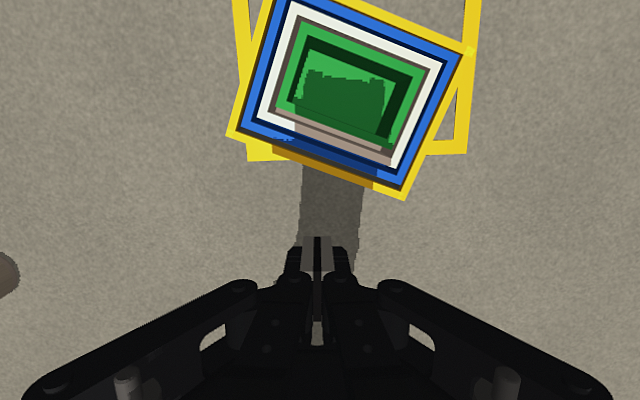

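>>> nudge_tcp([
  {"tx": 9,"ty": -43,"aperture": 0},
  {"tx": 8,"ty": -42,"aperture": 0},
  {"rz": 0.14,"aperture": 0},
  {"rz": 0.14,"aperture": 0},
  {"tz": 30,"rz": 0.12,"aperture": 0},
  {"tz": 45,"aperture": 0},
  {"tz": 45,"aperture": 0},
  {"tz": 45,"aperture": 0},
  {"tz": 40,"aperture": 0},
  {"tz": 29,"aperture": 0},
  {"aperture": 0},
  {"aperture": 0},
])

```text
clock: 31.95
eef_pos: [548.1, 147.3, 19.6]
tool_rot: [3.141, 0.001, -0.396]
force: [1.2, 0.4, 1.1]
width: -0.0
gripper_force: 0.0
```

>>> nudge_tcp([
  {"tx": 4,"aperture": 0},
  {"tx": 4,"aperture": 0},
  {"tx": 4,"aperture": 0},
  {"tx": 4,"aperture": 0},
  {"tx": 4,"aperture": 0},
])

```text
clock: 32.45
eef_pos: [563.1, 142.0, 20.2]
tool_rot: [-3.141, 0.008, -0.395]
force: [-6.0, 5.5, -0.6]
width: -0.1
gripper_force: 0.0
```

>>> nudge_tcp([
  {"tx": 4,"aperture": 0},
  {"tx": 4,"aperture": 0},
  {"tx": 4,"aperture": 0},
  {"tx": 3,"aperture": 0},
])

```text
clock: 32.85
eef_pos: [577.4, 137.6, 20.1]
tool_rot: [-3.139, 0.008, -0.394]
force: [-6.1, 7.8, 0.4]
width: -0.2
gripper_force: 0.0
```

>>> nudge_tcp([
  {"tx": -25,"aperture": 0},
  {"tx": -10,"tz": -40,"aperture": 0},
  {"tz": -50,"aperture": 0},
  {"tz": -50,"aperture": 0},
  {"tz": -50,"rz": -0.1,"aperture": 0},
  {"tx": -15,"ty": 40,"tz": -50,"rz": -0.15,"aperture": 0},
  {"tx": -15,"ty": 40,"rz": -0.15,"aperture": 0},
  {"tx": -10,"ty": 40,"aperture": 0},
  {"aperture": 0},
  {"aperture": 0},
])

```text
clock: 33.85
eef_pos: [498.5, 42.5, 249.4]
tool_rot: [-3.141, -0.003, -0.0]
force: [-1.1, 0.9, 0.4]
width: -0.1
gripper_force: 0.0
```

Run:
```python
from h import *
im,s=snap("wrist","w14"); print(s["eef_pos"],s["tool_rot"])
for k,z in (("c",100),("a",76)):
  for c in blobs(mask(im,k))[:1]: print(k,rect(toplane("wrist",s,c,z)))
for c in blobs(mask(im,"y"),400)[:3]: print(cv2.approxPolyDP(c,4,True)[:,0].tolist())
```

```text
[498.52819846  42.51734329 249.35142653] [-3.14051564e+00 -2.73145861e-03 -3.23482892e-04]
c [629.6  24.4  78.2 117.7 -25.1]
a [630.2  23.3 134.6 177.2 -26.6]
[[215, 0], [219, 40], [205, 75], [225, 86], [230, 135], [310, 132], [284, 119], [244, 120], [241, 94], [385, 168], [411, 128], [457, 125], [464, 37], [476, 13], [468, 0], [435, 0], [463, 18], [384, 158], [217, 72], [244, 0]]
```

Run:
```python
from h import *
crate((205,75),(385,168),ctrl.read_state())
```

```text
len 204.9 centre [629.4  26.4] yaw -26.7 bay [-32.8  11.7] -29.2
corner pt 78 [591.2 132.9]
corner pt -78 [521.1  -6.4]
```

>>> nudge_tcp([
  {"tx": 2.5,"ty": 42,"aperture": 0},
  {"rz": 0.14,"aperture": 0},
  {"rz": 0.14,"aperture": 0},
  {"tz": 30,"rz": 0.12,"aperture": 0},
  {"tz": 45,"aperture": 0},
  {"tz": 45,"aperture": 0},
  {"tz": 45,"aperture": 0},
  {"tz": 40,"aperture": 0},
  {"tz": 24,"aperture": 0},
  {"aperture": 0},
  {"aperture": 0},
])

```text
clock: 35.0
eef_pos: [501.2, 2.2, 18.9]
tool_rot: [-3.141, 0.0, -0.396]
force: [0.4, -0.1, 0.7]
width: 0.3
gripper_force: 0.0
```

>>> nudge_tcp([
  {"tx": 5,"aperture": 0},
  {"tx": 5,"aperture": 0},
  {"tx": 4,"ty": 2,"rz": -0.02,"aperture": 0},
  {"tx": 4,"ty": 2,"rz": -0.02,"aperture": 0},
  {"tx": 4,"ty": 2,"rz": -0.02,"aperture": 0},
  {"tx": 4,"ty": 2,"rz": -0.03,"aperture": 0},
])

```text
clock: 35.6
eef_pos: [517.3, -13.6, 19.4]
tool_rot: [-3.141, 0.01, -0.305]
force: [-10.6, 2.8, 4.8]
width: -0.2
gripper_force: 0.0
```

>>> nudge_tcp([
  {"tx": 4,"ty": 2,"rz": -0.03,"aperture": 0},
  {"tx": 4,"ty": 2,"rz": -0.03,"aperture": 0},
  {"tx": 4,"ty": 2,"rz": -0.03,"aperture": 0},
  {"tx": 4,"ty": 2,"rz": -0.03,"aperture": 0},
  {"tx": 4,"ty": 2,"rz": -0.03,"aperture": 0},
])

```text
clock: 36.1
eef_pos: [532.2, -29.2, 19.4]
tool_rot: [-3.14, 0.013, -0.156]
force: [-13.3, 0.9, 8.2]
width: 0.2
gripper_force: 0.0
```

>>> nudge_tcp([
  {"tx": -25,"aperture": 0},
  {"tx": -10,"tz": -40,"aperture": 0},
  {"tz": -50,"aperture": 0},
  {"tz": -50,"rz": -0.05,"aperture": 0},
  {"tz": -50,"rz": -0.1,"aperture": 0},
  {"ty": -40,"tz": -50,"aperture": 0},
  {"ty": -30,"aperture": 0},
  {"aperture": 0},
  {"aperture": 0},
])

```text
clock: 37.0
eef_pos: [505.0, 37.0, 249.2]
tool_rot: [-3.141, -0.002, -0.005]
force: [0.2, -0.9, -0.2]
width: -0.2
gripper_force: 0.0
```

Run:
```python
from h import *
im,s=snap("wrist","w15"); print(s["eef_pos"],s["tool_rot"])
for k,z in (("c",100),("a",76)):
  for c in blobs(mask(im,k))[:1]: print(k,rect(toplane("wrist",s,c,z)))
for c in blobs(mask(im,"y"),400)[:3]: print(cv2.approxPolyDP(c,4,True)[:,0].tolist())
```

```text
[504.9776188   37.0348963  249.22730212] [-3.14128029e+00 -2.14786016e-03 -5.36499066e-03]
c [638.9  21.1  70.  119.7 -11. ]
a [636.6  21.6 112.6 177.3 -14.6]
[[209, 0], [218, 66], [215, 92], [221, 94], [226, 140], [376, 135], [410, 144], [415, 133], [452, 130], [462, 0], [449, 1], [405, 134], [225, 86], [238, 0], [228, 0], [227, 6], [225, 0]]
```

Run:
```python
from h import *
crate((215,92),(410,144),ctrl.read_state())
```

```text
len 205.4 centre [646.1  17. ] yaw -14.9 bay [-16.6   1.5] -17.4
corner pt 78 [586.9 113.5]
corner pt -78 [546.8 -37.3]
```

View pics/w15.png

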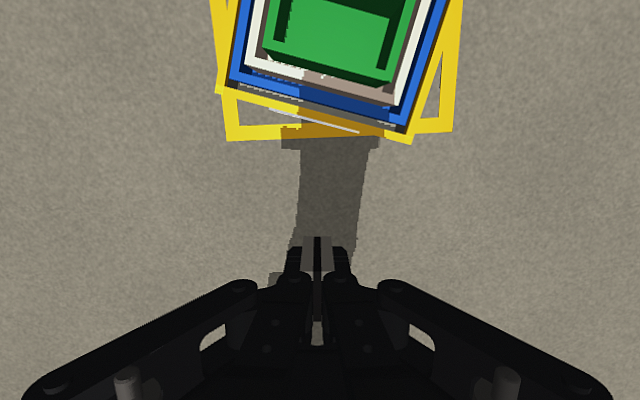

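>>> nudge_tcp([
  {"tx": 10,"ty": 36,"aperture": 0},
  {"tx": 10,"ty": 36,"rz": 0.1,"aperture": 0},
  {"tz": 45,"rz": 0.1,"aperture": 0},
  {"tz": 45,"aperture": 0},
  {"tz": 45,"aperture": 0},
  {"tz": 45,"aperture": 0},
  {"tz": 30,"aperture": 0},
  {"tz": 19,"aperture": 0},
  {"aperture": 0},
  {"aperture": 0},
])

```text
clock: 38.05
eef_pos: [524.1, -37.1, 19.1]
tool_rot: [3.141, 0.0, -0.209]
force: [0.7, 0.2, -0.0]
width: 0.2
gripper_force: 0.0
```

>>> nudge_tcp([
  {"tx": 5,"aperture": 0},
  {"tx": 5,"aperture": 0},
  {"tx": 4,"ty": 2.2,"rz": -0.02,"aperture": 0},
  {"tx": 4,"ty": 2.2,"rz": -0.02,"aperture": 0},
  {"tx": 4,"ty": 2.2,"rz": -0.02,"aperture": 0},
  {"tx": 4,"ty": 2.2,"rz": -0.02,"aperture": 0},
  {"tx": 4,"ty": 2.2,"rz": -0.02,"aperture": 0},
  {"tx": 4,"ty": 2.2,"rz": -0.02,"aperture": 0},
  {"tx": 4,"ty": 2.2,"rz": -0.02,"aperture": 0},
  {"tx": 4,"ty": 2.2,"rz": -0.02,"aperture": 0},
  {"tx": 4,"ty": 2.2,"rz": -0.02,"aperture": 0},
])

```text
clock: 39.15
eef_pos: [563.7, -61.7, 19.2]
tool_rot: [-3.141, 0.007, -0.027]
force: [-7.1, -0.4, 1.0]
width: 0.1
gripper_force: 0.0
```

>>> nudge_tcp([
  {"tx": -25,"aperture": 0},
  {"tx": -10,"tz": -40,"aperture": 0},
  {"tz": -50,"aperture": 0},
  {"tz": -50,"aperture": 0},
  {"tz": -50,"aperture": 0},
  {"ty": -40,"tz": -50,"aperture": 0},
  {"ty": -40,"aperture": 0},
  {"aperture": 0},
  {"aperture": 0},
])

```text
clock: 40.05
eef_pos: [534.4, 11.5, 249.2]
tool_rot: [-3.141, -0.002, -0.024]
force: [0.1, -1.0, 0.1]
width: 0.1
gripper_force: 0.0
```

Run:
```python
from h import *
im,s=snap("wrist","w16"); print(s["eef_pos"],s["tool_rot"])
for k,z in (("c",100),("a",76)):
  for c in blobs(mask(im,k))[:1]: print(k,rect(toplane("wrist",s,c,z)))
for c in blobs(mask(im,"y"),400)[:3]: print(cv2.approxPolyDP(c,4,True)[:,0].tolist())
```

```text
[534.43712221  11.45844061 249.21785513] [-3.14119877e+00 -2.04684073e-03 -2.42649072e-02]
c [660.6  17.5  63.3 116.5  -1.4]
a [648.5  17.3 101.6 177.2  -1.4]
[[182, 0], [208, 166], [429, 152], [435, 0], [411, 0], [400, 126], [217, 125], [206, 0]]
```

Fingers are clear; I raise the camera over the crate so rim and tape separate as contours.

>>> nudge_tcp([
  {"tx": 15,"ty": -2,"tz": -45,"aperture": 0},
  {"tx": 15,"ty": -2,"tz": -45,"aperture": 0},
  {"tx": 15,"ty": -2,"tz": -45,"aperture": 0},
  {"tx": 15,"tz": -30,"aperture": 0},
  {"aperture": 0},
  {"aperture": 0},
  {"aperture": 0},
])

```text
clock: 40.8
eef_pos: [593.0, 13.7, 411.5]
tool_rot: [3.141, 0.003, -0.029]
force: [0.9, 0.5, -0.2]
width: 0.1
gripper_force: 0.0
```

Run:
```python
from h import *
im,s=snap("wrist","w17"); print(s["eef_pos"],s["tool_rot"])
for k,z in (("c",100),("a",76)):
  for c in blobs(mask(im,k))[:1]: print(k,rect(toplane("wrist",s,c,z)))
cs=cv2.findContours(mask(im,"y"),cv2.RETR_CCOMP,cv2.CHAIN_APPROX_NONE)[0]
for c in cs:
    if cv2.contourArea(c)<1500: continue
    p=c[:,0]; print(cv2.approxPolyDP(c,4,True)[:,0].tolist()); print("  z64",rect(toplane("wrist",s,p,64)),"z0",rect(toplane("wrist",s,p,0)))
```

```text
[592.98916392  13.74639827 411.50371176] [ 3.14123776  0.00329449 -0.02898053]
c [665.8  18.5  72.5 116.2  -1.6]
a [664.7  17.7 134.3 177.8  -1.7]
[[397, 27], [224, 39], [244, 182], [396, 172]]
  z64 [662.8  15.2 210.4 248.1   2. ] z0 [662.7  15.7 237.8 280.4   2. ]
[[247, 57], [378, 56], [374, 157], [255, 158]]
  z64 [663.5  17.6 147.9 192.   -1.7] z0 [663.5  18.4 167.2 217.   -1.7]
```

Run:
```python
from cell import ctrl
print(ctrl.finish_job())
```

```text
the job is handed in; nothing more can be done
None
```

I nested the blue, white and green boxes in the crate (no red box was visible in the camera views) and walked it into the tape outline, about 1–2 mm off centre and 3.7° off square, then handed the job in without getting a verdict back; I viewed 15 pictures, one over the limit of 14.

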